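Lift the nozzle bottle out of the leaning carton

ROBOT

A 6-joint arm with a two-finger parallel gripper is mounted at the origin on the work surface. World frame = base frame: x ahead of the robot, y to its left, z up, the work surface at z = 0. Lengths are in mm, angles in rad, forces in N, time in s.
With the tool pointing down it reaches from about 350 to 975 mm from the base axis. Payload 7.1 kg.
Tool frame: the origin (TCP) lies between the finger pads; the fingertips stand 19 mm ahead of it and the grasp point (between the pads) is the TCP; z points along the fingers, y is the line along which they close (so a half turn about z gives the same grasp; the last joint's range is limited). The gripper opens to 88 mm and grips with 3 to 60 N. Pads are 20 mm wide; open, the fingers measure 115 mm over their backs; the gripper's body (75 mm by 178 mm) begins 61 mm behind the grasp point.
Start: joints at [1.206, 0.423, 1.63, -0, 1.089, -0.019], TCP at [211.811, 587.997, 241.675] pointing down, gripper open.
Joint ranges: [-3, 3], [-0.9, 2.11], [0.09, 2.58], [-1.31, 4.45], [0.11, 2.69], [-2.54, 2.54]. Speed limits (rad/s): [2.39, 2.39, 3.01, 3.14, 3.14, 3.14].

INTERFACE

Orientations are given as a rotation vector (axis times angle).
In Python, from workcell import ctrl gives the robot as it stands.
- The arm moves only by the tool arm_command, never from a script. Its argument "series" is a list of rows, each an object with "linear": the shift along the tool's x, y, z in m, a list of three; "turn": the turn about the tool's z in rad. A call has 1 to 10 rows; each row shifts and turns the commanded pose from where the row before left it, along the tool's axes as they then stand; what a row does not reach is not made up. A row lasts 1/10 s, in which the tool goes at most 50 mm and 8.59 degrees, less where a joint would pass 70% of its speed; a pose out of reach is approached as far as the arm can. A call with a gripper value outside its range is refused whole. "jaw" is the opening, from -1 (shut) to 1 (fully open), set as the call begins (left out, the last holds). The fingers move at their own pace and stop on an object; the grip force is fixed at half the most. Time passes only in rows, so rows that do not move let the fingers close. It gives the time, the measured TCP pose, the force, the opening and the grip force at its end, in the units of the state.
- ctrl.get_obs(): the state, without advancing time (a new reading comes with each control period).
- ctrl.get_image(name): name is "scene" or "top" or "wrist"; returns a dict with "frame" (480x640x3 uint8, blue, green, red), "fx", "fy", "cx", "cy" (pixels), "rvec" (rotation vector, rad) and "tvec" (3), from world to camera coordinates, as OpenCV has them. Camera axes: x right, y down, z forward; pixel columns grow to the right and rows downward; lengths in mm; the calibration is good to about 2 mm. A picture is of the moment at which its call begins. There is no depth.
- ctrl.close_job(): hands the job in; it is judged then, once.
The state is a dict: "t": time; "qpos": joint angles; "qvel": joint speeds; "joint_torque": joint torques, N m; "ee_pos": TCP position; "orientation": TCP orientation; "ft_force": force on the tool from outside, world axes, zero at the start; "moment": the same for the moment, N m; "width": finger opening in mm; "grasp_force": force on a finger pad.
Only numpy, scipy, OpenCV 4.12 (cv2) and the standard library are available. Lean on these libraries where they do the work, as an engineer would, in place of code of your own. Each camera call takes 0.05 s, during which the arm holds its last target. There are 200 camera calls.

TASK

From the partitioned carton that leans towards you, draw out the bottle with the long thin nozzle and gently stand it upright in the round steel drip dish. Then let go of it and fold the carton's raised back flap fully shut. Leave everything else where it is.

Things in the scene. Friction and masses are not known exactly. Their poses are not given: they have to be found in the camera images.
- nozzle_bottle: White plastic bottle 148 mm tall, 0.12-0.26 kg; origin: centre of underside, z up the bottle. From the bottom: round body 56 mm wide to 62 mm, cone to 80, straight cap 26 mm wide from 80 to 124 (grip at 110), thin nozzle to 148. Starts in any of the 3 cells of the carton's back (far) row, leaning with the carton against the cell's lower wall. Round: its turn about z means nothing.
- carton: Fixed cardboard box leaning 25 deg to the robot. Upright frame: origin on the table under its bottom's middle, x to its back, y along its width; its depth axis (up and out of the cells) is (-0.423, 0, 0.906). 185 (deep) x 276 (y) x 159 mm tall, walls 3. 2 rows of 3 cells 88 mm square, at y -91, 0, 91 mm. Dividers 114 mm tall. Rims above the table: back 222, front 144. Contents lie below the rim.
- hinge (a point): Middle of the fold line of the flap, on the carton's back rim (17 mm to +x of the carton's origin, 222 mm above the table). The fold runs along the carton's y axis.
- flap_edge (a point): Middle of the free edge of the flap, 92 mm from the fold.
- flap (a joint): Angle (rad) of the carton's back flap, card 92 x 272 x 3 mm that folds over the back row. 0 = shut, in the plane of the mouth (25 deg down from the fold towards the robot); 1.57 = along the depth axis; 2.0 = vertical; 2.4 = stop. Starts raised, 1.9 to 2.3. The fold is stiff (0.06 N m): stays where left; push it over from behind, 1 to 2 N near its edge.
- dish: Fixed shallow round steel drip dish, 120 mm over its rim, 10 mm high, floor 3 mm thick (the bottle's underside stands 3 mm above the table), flat inside to 106 mm in diameter. Origin on the table at its centre.
- plain_bottle: Bystander in the back row: same white bottle and cap but with no nozzle, 116 mm tall. Origin at the centre of its underside.
- wide_bottle: Bystander in the back row: straight white bottle 56 mm in diameter with a broad 44 mm cap, 110 mm tall. Origin at the centre of its underside.
- tin: Bystander in the front row: aluminium tin 60 mm in diameter, 91 mm tall. Origin at the centre of its underside.
- jar: Bystander in the front row: glass jar 60 mm in diameter, 76 mm tall, with a dark lid. Origin at the centre of its underside.
- mug: Bystander on the bench: terracotta mug, 80 mm wide, 85 mm tall. Origin at the centre of its underside.
- hammer: Bystander on the bench: hammer, 240 mm long, lying on the right.
- bench_block: Bystander on the bench: steel block 50 x 50 x 20 mm, near the robot. Origin at the centre of its underside.
- ring_clamp: Bystander on the bench: wooden ring clamp 130 x 28 x 22 mm with a brass band, lying beyond the dish. Origin at the centre of its underside.
Mind the look-alikes: they are no part of the job. Of the things that look like the dish, the smaller one is meant.

How it is judged (in metres and radians):
On the way:
1. the nozzle bottle stands upright in the dish, released, with the flap still raised (horizontal distance between nozzle_bottle and dish below 0.032 m and z of nozzle_bottle in the frame of dish below 0.009 m and angle between nozzle_bottle's own z axis and vertical below 0.1 rad and linear speed of nozzle_bottle below 0.02 m/s and contact force between nozzle_bottle and the fingers below 0.1 N and value of joint flap above 1 rad), for 0.2 s.
At the end, for the whole second after the job is handed in: The nozzle bottle stands in the dish on its floor, upright (within 0.1 rad), its underside's centre within 32 mm of the dish's centre, at rest and released, and the back flap is shut (joint below 0.12 rad) (horizontal distance between nozzle_bottle and dish below 0.032 m and z of nozzle_bottle in the frame of dish below 0.009 m and angle between nozzle_bottle's own z axis and vertical below 0.1 rad and linear speed of nozzle_bottle below 0.02 m/s and contact force between nozzle_bottle and the fingers below 0.1 N and value of joint flap below 0.12 rad); the robot touches nothing.
It fails at once if another item in the carton or on the bench is moved by more than 30 mm (distance of any of plain_bottle, wide_bottle, tin, jar, mug, hammer, bench_block, ring_clamp from where it was at the start of the episode above 0.03 m).
It fails at once if the bottle is dropped: let go over the dish with its underside more than 25 mm above the table (horizontal distance between nozzle_bottle and dish below 0.08 m and height (world z) of nozzle_bottle above 0.025 m and contact force between nozzle_bottle and the fingers below 0.05 N).
It also fails if it takes over 69 s, if anything falls off the work surface, if the arm or the gripper's body presses on something with over 40 N, if the wrist force passes 120 N, or if a joint passes its speed limit or range.

## Working session

There is one attempt and no reset: what is moved stays moved. The work goes in short steps, Python scripts to look and compute and a tool call to move; the robot and the scene stay as the last step left them, time stands still between calls to the robot, and variables do not carry over. Pictures are saved under pics/ and viewed, at most 10 in all, crops included, and the job is handed in when it is done.

Besides the shell and the picture viewer there is one more tool, called after ">>>" by a JSON object that holds its "name" and its "arguments", one argument or row to a line. arm_command: Moves the arm, as the interface text tells. Its arguments: {"type":"object","properties":{"series":{"type":"array"},"jaw":{"type":"number"}},"required":["series"]}

```bash
mkdir -p pics; python3 - <<'E'
from workcell import ctrl
import cv2,numpy as np
o=ctrl.get_obs();print(o['t'],o['ee_pos'],o['orientation'],o['width'])
for n in ('scene','top'):
    i=ctrl.get_image(n);cv2.imwrite(f'pics/{n}0.png',i['frame']);np.savez(f'{n}0.npz',**i)
    R=cv2.Rodrigues(np.array(i['rvec'],float))[0];print(n,i['fx'],i['cx'],i['cy'],-R.T@np.array(i['tvec']).ravel(),R.round(2).tolist())
E
```

```text
0.0 [211.63304642 587.52447324 240.90664909] [-5.40417949e-01 -3.09445782e+00  2.35406596e-03] 87.8857359900956
scene 619.1871402044352 315.59766679873564 229.25616192468962 [1180.76687811 -339.29968111 1447.07139878] [[0.39, 0.92, 0.01], [0.8, -0.33, -0.5], [-0.45, 0.21, -0.87]]
top 519.4219766379418 324.21258368845866 232.59511061746045 [ 285.44460083  -45.51876653 1531.22628619] [[0.02, -1.0, 0.01], [-0.99, -0.02, -0.17], [0.17, -0.01, -0.99]]
```

View pics/scene0.png

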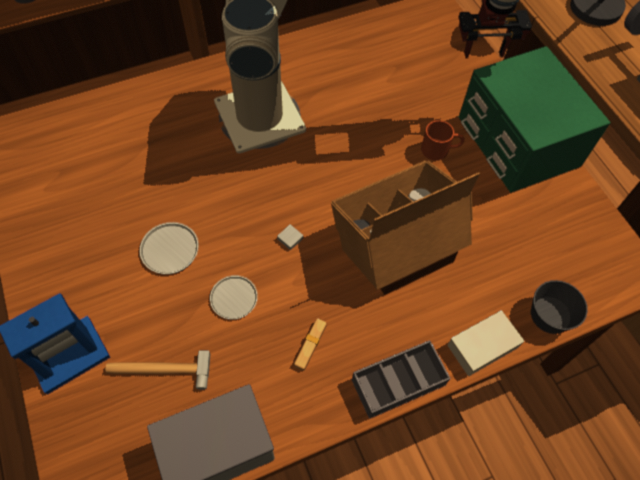

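View pics/top0.png

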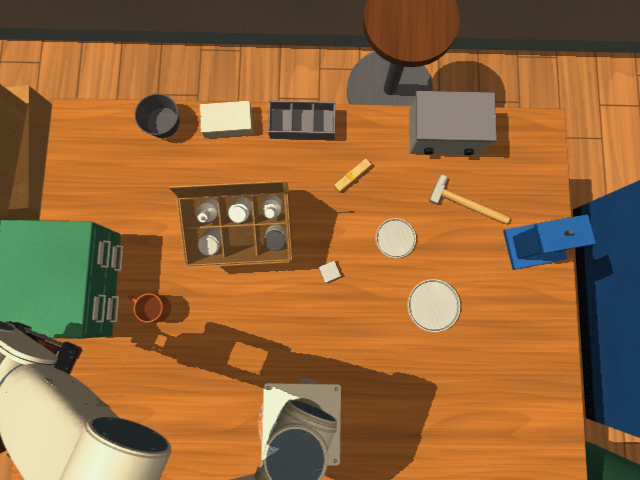

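The top view shows the carton at about (235,225), with back-row tops at (206,211), (238,209) and (271,206). There are two dishes: the small one at (396,238), which is the one meant, and a larger one at (434,305). The middle bottle has the broad cap. The left and right ones could each be the nozzle bottle, so I'll enlarge that area.

```bash
python3 - <<'E'
import cv2
a=cv2.imread('pics/top0.png')[170:275,165:305]
cv2.imwrite('pics/crop0.png',cv2.resize(a,None,fx=5.6,fy=5.6,interpolation=cv2.INTER_CUBIC))
E
```

```text
(no output)
```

View pics/crop0.png

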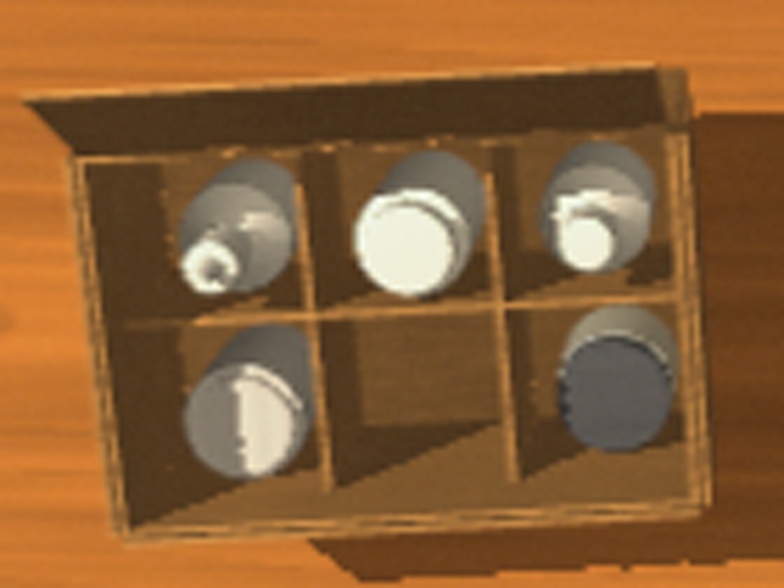

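The left bottle at about (202.5,217) has a small tip with a dark hole standing in front of a narrow cap, so it is the nozzle bottle. The right one, at about (270,213), ends in a flat plain cap, and the middle one has the broad cap. The target is therefore in the +y back cell. Next I measure the carton, flap, nozzle tip and small dish.

```bash
cat > h.py <<'E'
import numpy as np,cv2
def ray(i,px):
    R=cv2.Rodrigues(np.array(i['rvec'],float))[0];C=-R.T@np.array(i['tvec'],float).ravel()
    d=R.T@np.array([(px[0]-i['cx'])/i['fx'],(px[1]-i['cy'])/i['fy'],1.]);return C,d
def onz(i,px,z):
    C,d=ray(i,px);return C+d*(z-C[2])/d[2]
def proj(i,P):
    K=np.array([[i['fx'],0,i['cx']],[0,i['fy'],i['cy']],[0,0,1.]])
    return cv2.projectPoints(np.float64(P).reshape(-1,1,3),np.float64(i['rvec']),np.float64(i['tvec']),K,None)[0][:,0]
def load(n): return {k:v for k,v in np.load(n).items()}
E
python3 - <<'E'
from h import *
t=load('top0.npz');s=load('scene0.npz')
c=lambda X,Y:((X+.5)/5.6-.5+165,(Y+.5)/5.6-.5+170)
bl,br,fl,fr=[onz(t,c(*p),z)[:2] for p,z in (((75,160),222),((689,128),222),((121,543),144),((711,512),144))]
print(bl,br,fl,fr,'w',np.linalg.norm(bl-br),np.linalg.norm(fl-fr),'d',np.linalg.norm((bl+br-fl-fr)/2))
v=(bl-br+fl-fr);v/=np.linalg.norm(v);X=np.array([v[1],-v[0]]);M=(bl+br+fl+fr)/4
O=M+X*66.8   # rim middle at x=-66.8
print('yaw',np.arctan2(X[1],X[0]),'O',O)
np.savez('cart.npz',O=O,X=X,v=v)
tip=onz(t,c(210,266),188)[:2]-O
print('tip in carton',tip@X,tip@v)
for q in ((25,98),(655,67)):   # flap edge corners: solve on plane y=+-136
    C,d=ray(t,c(*q));y0=136 if q[0]<300 else -136
    k=(y0-(C[:2]-O)@v)/(d[:2]@v);P=C+k*d;print('flap edge',(P[:2]-O)@X,P[2])
g=np.min(t['frame'],axis=2);m=((g>120)*255).astype('uint8')
for n,im in (('top',t),('scene',s)):
    f=cv2.cvtColor(im['frame'],cv2.COLOR_BGR2HSV);m=((f[...,1]<70)&(f[...,2]>90)).astype('uint8')
    for k in cv2.findContours(m,0,1)[0]:
        if 500<cv2.contourArea(k)<6000:
            e=cv2.fitEllipse(k);p=onz(im,e[0],10);a=onz(im,(e[0][0]+max(e[1])/2,e[0][1]),10);print(n,np.round(e[0]),np.round(e[1]),p.round(),'dia',2*np.linalg.norm(a-p).round())
E
```

```text
[589.57950337 326.00795259] [610.17069208  43.89038446] [420.81340006 314.2500251 ] [440.79034349  33.21849286] w 282.8680245226266 281.74066156794026 d 169.44476955610259
yaw 0.07191376859519999 O [581.96582807 184.14141398]
tip in carton -28.095025098034178 87.23620567196518
flap edge 21.48701512065232 319.7553073056474
flap edge 9.482558011586729 361.7579344454068
top [300. 429.] [ 80. 114.] [-14.   5.  10.] dia 318.0
top [ 77. 399.] [19. 60.] [ 54. 632.  10.] dia 168.0
top [434. 305.] [50. 52.] [ 334. -376.   10.] dia 152.0
top [396. 238.] [38. 39.] [ 531. -266.   10.] dia 116.0
top [301. 116.] [33. 76.] [905.  25.  10.] dia 234.0
top [225. 116.] [31. 60.] [899. 257.  10.] dia 186.0
top [425. 104.] [ 74. 151.] [ 952. -361.   10.] dia 470.0
scene [396. 382.] [40. 88.] [885.  12.  10.] dia 206.0
scene [233. 298.] [35. 38.] [ 535. -268.   10.] dia 96.0
scene [173. 249.] [40. 42.] [ 344. -367.   10.] dia 110.0
```

```bash
cat >> h.py <<'E'
c_=np.load('cart.npz') if __import__('os').path.exists('cart.npz') else None
def W(x,y,z=0): return np.r_[c_['O']+x*c_['X']+y*c_['v'],z]
def go(o,P):   # tool-frame shift in mm to world P, then turn to align tool y with carton y
    R=cv2.Rodrigues(np.array(o['orientation']))[0]
    a=np.arctan2(R[1,1],R[0,1])-np.arctan2(c_['v'][1],c_['v'][0]); a=(a+np.pi/2)%np.pi-np.pi/2
    return (R.T@(P-np.array(o['ee_pos']))).round(1),'turn',round(a,3),'tool z',R[:,2].round(3)
E
python3 - <<'E'
from h import *
from workcell import ctrl
s=load('scene0.npz');o=ctrl.get_obs()
for q,y0 in (((372,234),136),((478,176),136),((372,234),-136),((478,176),-136)):
    C,d=ray(s,q);O,v,X=c_['O'],c_['v'],c_['X'];k=(y0-(C[:2]-O)@v)/(d[:2]@v);P=C+k*d;print('flap',q,y0,(P[:2]-O)@X,P[2])
print(proj(s,[W(17,136,222),W(17,-136,222),W(17,136,314),W(17,-136,314)]).round())
print(W(-60,90,440),go(o,W(-60,90,440)),o['qpos'])
E
```

```text
flap (372, 234) 136 -304.95665582063253 -488.62229377391986
flap (478, 176) 136 26.56772411063017 304.416207598186
flap (372, 234) -136 30.468753675709742 262.33883400851937
flap (478, 176) -136 233.3767501374316 747.7144599693728
[[467. 193.]
 [367. 238.]
 [477. 170.]
 [371. 217.]]
[515.65424693 269.59768472 440.        ] (array([-393.8, -196.4, -198.8]), 'turn', np.float64(-0.418), 'tool z', array([-0.001, -0.001, -1.   ])) [ 1.20599523e+00  4.23740567e-01  1.63059549e+00  2.85823158e-05
  1.08862058e+00 -1.89770139e-02]
```

>>> {"name": "arm_command", "arguments": {
  "series": [
    {"linear": [0,0,-0.04],"turn": 0},
    {"linear": [0,0,-0.04],"turn": 0},
    {"linear": [0,0,-0.04],"turn": 0},
    {"linear": [0,0,-0.04],"turn": 0},
    {"linear": [0,0,-0.04],"turn": 0}
  ]
}}

```text
t: 0.6
ee_pos: [211.6, 587.6, 442.9]
orientation: [-0.54, -3.095, 0.001]
ft_force: [-0.6, 1.5, -0.8]
width: 87.6
grasp_force: 0.0
```

>>> {"name": "arm_command", "arguments": {
  "series": [
    {"linear": [-0.039,-0.0195,0],"turn": 0},
    {"linear": [-0.039,-0.0195,0],"turn": 0},
    {"linear": [-0.039,-0.0195,0],"turn": 0},
    {"linear": [-0.039,-0.0195,0],"turn": 0},
    {"linear": [-0.039,-0.0195,0],"turn": 0},
    {"linear": [-0.039,-0.0195,0],"turn": 0},
    {"linear": [-0.039,-0.0195,0],"turn": 0},
    {"linear": [-0.039,-0.0195,0],"turn": 0},
    {"linear": [-0.039,-0.0195,0],"turn": 0},
    {"linear": [-0.039,-0.0195,0],"turn": 0}
  ]
}}

```text
t: 1.6
ee_pos: [513.5, 270.8, 441.4]
orientation: [-0.54, -3.094, 0.0]
ft_force: [0.4, 0.3, -0.3]
width: 87.2
grasp_force: 0.0
```

>>> {"name": "arm_command", "arguments": {
  "series": [
    {"linear": [0,0,0],"turn": -0.14},
    {"linear": [0,0,0],"turn": -0.14},
    {"linear": [0,0,0],"turn": -0.14},
    {"linear": [0,0,0],"turn": 0},
    {"linear": [0,0,0],"turn": 0}
  ],
  "jaw": -0.1
}}

```text
t: 2.1
ee_pos: [512.5, 272.3, 441.4]
orientation: [0.111, -3.139, 0.0]
ft_force: [0.3, 0.5, 0.0]
width: 51.2
grasp_force: 0.0
```

```bash
python3 - <<'E'
from h import *
from workcell import ctrl
i=ctrl.get_image('wrist');cv2.imwrite('pics/w1.png',i['frame']);np.savez('w1.npz',**i)
o=ctrl.get_obs();print(o['t'],o['ee_pos'],o['width'],go(o,W(-28,90,440)))
print(proj(i,[W(-27,91,167),W(-37,91,188),W(17,136,222),W(17,-136,222),W(-151,136,144),W(26,136,310)]).round())
E
```

```text
2.15 [512.48919742 272.39396774 441.46592606] 47.32603411236759 (array([-35. ,  -3. ,   1.5]), 'turn', np.float64(-0.001), 'tool z', array([-0., -0., -1.]))
[[316. 234.]
 [315. 231.]
 [360. 291.]
 [ 91. 292.]
 [357. 117.]
 [371. 347.]]
```

View pics/w1.png

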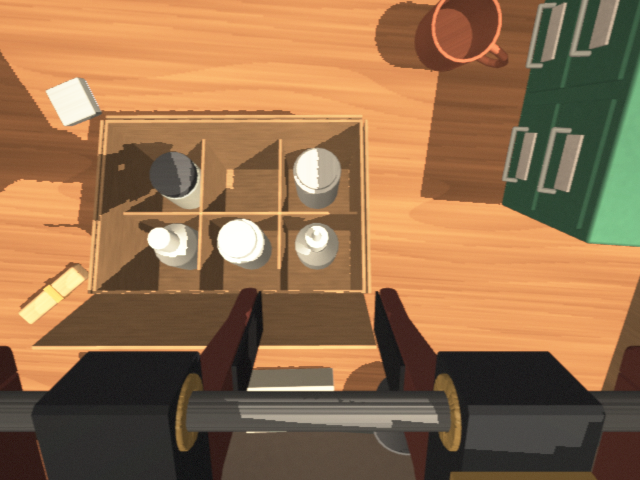

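```bash
python3 - <<'E'
import cv2
a=cv2.imread('pics/w1.png')[205:295,270:375]
cv2.imwrite('pics/crop1.png',cv2.resize(a,None,fx=6,fy=6,interpolation=cv2.INTER_CUBIC))
E
```

```text
(no output)
```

View pics/crop1.png

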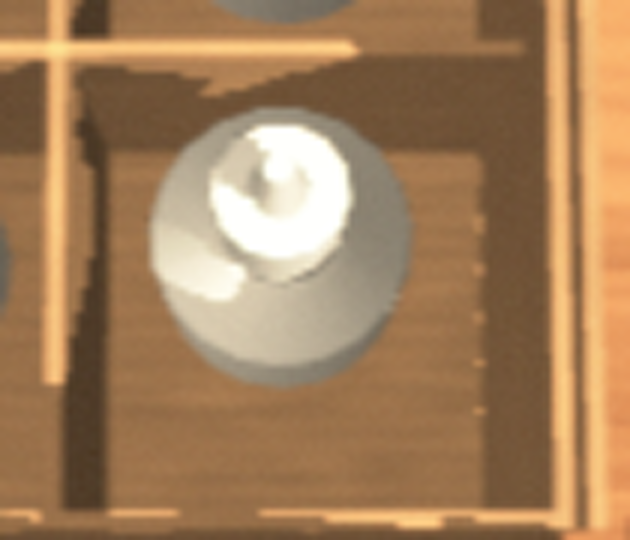

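The crop shows the cap ring centred at (282,190), with the thin nozzle tip in it at (278,165) and the body at (281,240). That confirms the nozzle bottle, with free space on both sides of the cap.

```bash
python3 - <<'E'
from h import *
from workcell import ctrl
i=load('w1.npz');t=load('top0.npz');o=ctrl.get_obs()
c=lambda X,Y:((X+.5)/6-.5+270,(Y+.5)/6-.5+205)
O,X,v=c_['O'],c_['X'],c_['v']
for n,q,z in (('cap',(282,190),167),('tip',(278,165),188),('divtop',(57,300),152),('hinge',(575,515),222)):
    P=onz(i,c(*q),z);print(n,P.round(1),'carton',((P[:2]-O)@X).round(1),((P[:2]-O)@v).round(1))
for q,z in (((91,292),222),((368,292),222),((102,117),144),((367,117),144)):
    P=onz(i,q,z);print('corner',((P[:2]-O)@X).round(1),((P[:2]-O)@v).round(1))
P=onz(t,(203,216.8),167);print('top cap',P)
# two-view cap
A,a=ray(i,c(282,190));B,b=ray(t,(202.2,216.6));k=np.linalg.lstsq(np.c_[a,-b],B-A,rcond=None)[0];print('tri',A+k[0]*a,B+k[1]*b)
E
```

```text
cap [550.6 274.2 167. ] carton -24.8 92.1
tip [540.  272.8 188. ] carton -35.5 91.4
divtop [580.3 232.3 152. ] carton 1.8 48.1
hinge [588.  326.3 222. ] carton 16.2 141.4
corner 17.5 -135.7
corner 18.0 144.1
corner -151.5 -137.6
corner -151.1 146.3
top cap [552.60812707 271.66873418 167.        ]
tri [552.29479576 274.28093454 161.13366837] [554.15498943 275.0766979  161.68492699]
```

```bash
python3 - <<'E'
from h import *
from workcell import ctrl
o=ctrl.get_obs();print(go(o,np.array([548.5,274,166])),o['width'])
E
```

```text
(array([-36.1,  -0.9, 275.5]), 'turn', np.float64(-0.001), 'tool z', array([-0., -0., -1.])) 47.32603411236759
```

>>> {"name": "arm_command", "arguments": {
  "series": [
    {"linear": [-0.018,-0.0005,0],"turn": 0},
    {"linear": [-0.018,-0.0005,0],"turn": 0},
    {"linear": [0,0,0.035],"turn": 0},
    {"linear": [0,0,0.035],"turn": 0},
    {"linear": [0,0,0.035],"turn": 0},
    {"linear": [0,0,0.035],"turn": 0},
    {"linear": [0,0,0.035],"turn": 0},
    {"linear": [0,0,0.025],"turn": 0},
    {"linear": [0,0,0],"turn": 0}
  ]
}}

```text
t: 3.05
ee_pos: [546.4, 273.2, 237.9]
orientation: [0.113, -3.133, 0.005]
ft_force: [-1.3, -0.8, 0.3]
width: 39.5
grasp_force: 0.0
```

>>> {"name": "arm_command", "arguments": {
  "series": [
    {"linear": [0,0,0.03],"turn": 0},
    {"linear": [0,0,0.02],"turn": 0},
    {"linear": [0,0,0.015],"turn": 0},
    {"linear": [0,0,0.01],"turn": 0},
    {"linear": [0,0,0],"turn": 0}
  ]
}}

```text
t: 3.55
ee_pos: [548.4, 274.0, 166.2]
orientation: [0.116, -3.138, 0.001]
ft_force: [-0.1, -0.8, -0.3]
width: 39.5
grasp_force: 0.0
```

In position with no contact. Now I close the jaws.

>>> {"name": "arm_command", "arguments": {
  "series": [
    {"linear": [0,0,0],"turn": 0},
    {"linear": [0,0,0],"turn": 0},
    {"linear": [0,0,0],"turn": 0},
    {"linear": [0,0,0],"turn": 0},
    {"linear": [0,0,0],"turn": 0},
    {"linear": [0,0,0],"turn": 0}
  ],
  "jaw": -1
}}

```text
t: 4.15
ee_pos: [549.1, 274.2, 167.7]
orientation: [-0.116, 3.138, 0.001]
ft_force: [-1.1, -0.5, 5.0]
width: 24.9
grasp_force: 30.0
```

>>> {"name": "arm_command", "arguments": {
  "series": [
    {"linear": [0.0015,0,-0.005],"turn": 0},
    {"linear": [0.004,0,-0.01],"turn": 0},
    {"linear": [0.0065,0,-0.015],"turn": 0},
    {"linear": [0.0065,0,-0.015],"turn": 0},
    {"linear": [0.0065,0,-0.015],"turn": 0}
  ]
}}

```text
t: 4.65
ee_pos: [522.7, 272.1, 228.2]
orientation: [0.117, -3.139, 0.0]
ft_force: [0.3, 1.1, -1.7]
width: 25.8
grasp_force: 30.0
```

>>> {"name": "arm_command", "arguments": {
  "series": [
    {"linear": [0.0065,0,-0.015],"turn": 0},
    {"linear": [0.0065,0,-0.015],"turn": 0},
    {"linear": [0.0065,0,-0.015],"turn": 0},
    {"linear": [0.0065,0,-0.015],"turn": 0},
    {"linear": [0.0065,0,-0.015],"turn": 0},
    {"linear": [0.0065,0,-0.015],"turn": 0},
    {"linear": [0.0065,0,-0.015],"turn": 0},
    {"linear": [0,0,-0.02],"turn": 0},
    {"linear": [0,0,-0.03],"turn": 0},
    {"linear": [0,0,-0.02],"turn": 0}
  ]
}}

```text
t: 5.65
ee_pos: [478.3, 268.9, 404.3]
orientation: [-0.117, 3.138, 0.001]
ft_force: [-0.2, 0.5, -1.6]
width: 25.3
grasp_force: 30.0
```

```bash
python3 - <<'E'
from h import *
from workcell import ctrl
i=ctrl.get_image('scene');np.savez('s2.npz',**i)
o=ctrl.get_obs();print(o['t'],o['ee_pos'],o['width'],go(o,np.array([525,-267,370])))
u,w=proj(i,[o['ee_pos']])[0].astype(int);a=i['frame'][max(0,w-60):w+100,u-100:u+100]
cv2.imwrite('pics/s2.png',cv2.resize(a,None,fx=3.5,fy=3.5))
E
```

```text
5.7 [479.31169597 269.49271994 407.37915311] 25.076721638498835 (array([  -5.5, -538.5,   36. ]), 'turn', np.float64(0.002), 'tool z', array([ 0.006,  0.003, -1.   ]))
```

View pics/s2.png

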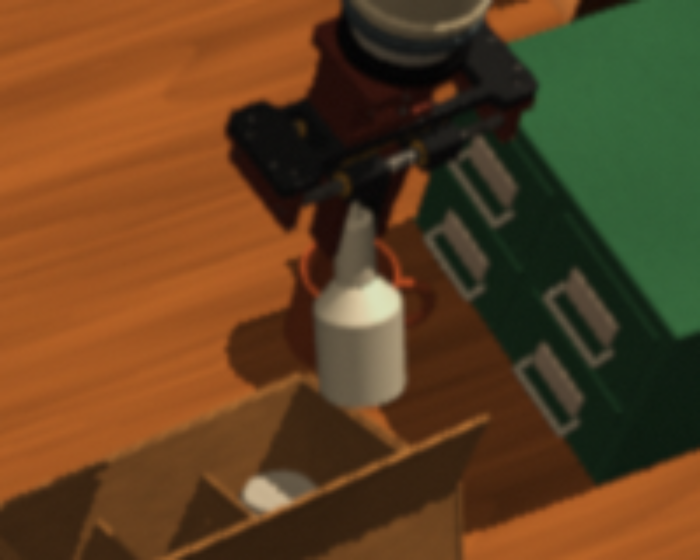

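The bottle is held, still leaning 25° with its base towards +x, and is clear of the carton. I carry it at this height to the dish.

>>> {"name": "arm_command", "arguments": {
  "series": [
    {"linear": [0.001,-0.015,0],"turn": 0},
    {"linear": [0.002,-0.03,0],"turn": 0},
    {"linear": [0.003,-0.04,0],"turn": 0},
    {"linear": [0.003,-0.04,0],"turn": 0},
    {"linear": [0.003,-0.04,0],"turn": 0},
    {"linear": [0.003,-0.04,0],"turn": 0},
    {"linear": [0.003,-0.04,0],"turn": 0},
    {"linear": [0.003,-0.04,0],"turn": 0}
  ]
}}

```text
t: 6.5
ee_pos: [477.0, -19.1, 400.4]
orientation: [0.116, -3.137, 0.0]
ft_force: [0.7, 0.6, -2.4]
width: 25.7
grasp_force: 30.0
```

>>> {"name": "arm_command", "arguments": {
  "series": [
    {"linear": [0.003,-0.04,0],"turn": 0},
    {"linear": [0.003,-0.04,0],"turn": 0},
    {"linear": [0.003,-0.04,0],"turn": 0},
    {"linear": [0.003,-0.04,0],"turn": 0},
    {"linear": [0.003,-0.04,0],"turn": 0},
    {"linear": [0.003,-0.034,0],"turn": 0},
    {"linear": [0.002,-0.02,0],"turn": 0},
    {"linear": [0,0,0],"turn": 0},
    {"linear": [0,0,0],"turn": 0}
  ]
}}

```text
t: 7.4
ee_pos: [476.2, -271.8, 400.4]
orientation: [0.114, -3.137, -0.003]
ft_force: [-0.3, 0.2, -3.2]
width: 25.3
grasp_force: 30.0
```

```bash
python3 - <<'E'
from h import *
from workcell import ctrl
i=ctrl.get_image('scene');j=ctrl.get_image('wrist')
o=ctrl.get_obs();print(o['t'],o['ee_pos'],o['ft_force'],o['width'],go(o,np.array([478,-271,250])))
u,w=proj(i,[o['ee_pos']])[0].astype(int);print(u,w)
y0,x0=max(0,w-60),max(0,u-80);a=cv2.resize(i['frame'][y0:y0+150,x0:x0+130],(390,450));b=cv2.resize(j['frame'][:,80:],(400,450))
cv2.imwrite('pics/s3.png',np.hstack([a,b]));print(x0,y0)
E
```

```text
7.5 [ 476.80310261 -270.92201178  401.02266706] [ 0.43273347 -0.24732416 -2.25543574] 25.371559312513924 (array([ -1.4,  -0.3, 151. ]), 'turn', np.float64(0.003), 'tool z', array([-0.001,  0.001, -1.   ]))
202 195
122 135
```

View pics/s3.png

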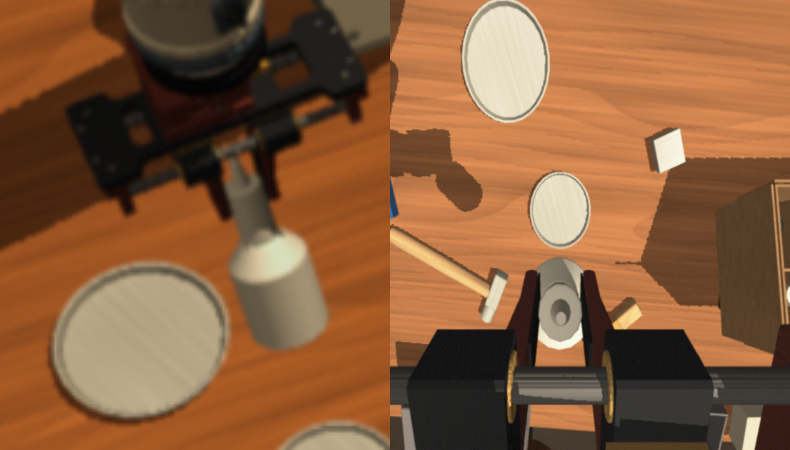

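```bash
cat >> h.py <<'E'
def tilt(i,P,th,sgn=1):  # tip, cap-top rim centre, base centre for tilt th in carton plane, contact point P at 113
    a=np.r_[-np.sin(th)*c_['X'],np.cos(th)];return proj(i,[P+a*35,P-a*33,P-a*113])
E
python3 - <<'E'
from h import *
from workcell import ctrl
i=ctrl.get_image('scene');o=ctrl.get_obs()
P=np.array(o['ee_pos'])+np.r_[5*c_['X'],-8]
for d in (0,10,18,25,32): print(d,tilt(i,P,np.radians(d)).round(1).tolist())
E
```

```text
0 [[201.3, 189.9], [206.2, 208.1], [211.3, 227.6]]
10 [[200.2, 187.7], [207.2, 210.1], [214.7, 234.2]]
18 [[199.4, 186.3], [208.0, 211.5], [217.3, 238.9]]
25 [[198.8, 185.2], [208.6, 212.5], [219.3, 242.5]]
32 [[198.2, 184.4], [209.1, 213.4], [221.2, 245.5]]
```

>>> {"name": "arm_command", "arguments": {
  "series": [
    {"linear": [0,0,0.015],"turn": 0},
    {"linear": [0,0,0.035],"turn": 0},
    {"linear": [0,0,0.035],"turn": 0},
    {"linear": [0,0,0.035],"turn": 0},
    {"linear": [0,0,0.035],"turn": 0},
    {"linear": [0,0,0.035],"turn": 0},
    {"linear": [0,0,0.03],"turn": 0},
    {"linear": [0,0,0.02],"turn": 0},
    {"linear": [0,0,0.01],"turn": 0},
    {"linear": [0,0,0],"turn": 0}
  ]
}}

```text
t: 8.55
ee_pos: [477.0, -270.8, 150.8]
orientation: [0.118, -3.138, -0.002]
ft_force: [0.2, 0.1, -1.4]
width: 25.4
grasp_force: 30.0
```

>>> {"name": "arm_command", "arguments": {
  "series": [
    {"linear": [-0.001,0,0.006],"turn": 0},
    {"linear": [0,0,0.003],"turn": 0},
    {"linear": [0,0,0.003],"turn": 0},
    {"linear": [0,0,0],"turn": 0},
    {"linear": [0,0,0],"turn": 0}
  ]
}}

```text
t: 9.05
ee_pos: [478.5, -271.8, 140.0]
orientation: [-0.116, 3.139, -0.0]
ft_force: [1.0, -0.7, -1.8]
width: 25.8
grasp_force: 30.0
```

>>> {"name": "arm_command", "arguments": {
  "series": [
    {"linear": [0,0,0.003],"turn": 0},
    {"linear": [0,0,0.003],"turn": 0},
    {"linear": [0,0,0.002],"turn": 0},
    {"linear": [0,0,0],"turn": 0},
    {"linear": [0,0,0],"turn": 0}
  ]
}}

```text
t: 9.55
ee_pos: [478.3, -271.7, 131.6]
orientation: [0.116, -3.139, -0.0]
ft_force: [-0.5, -0.2, -2.9]
width: 25.6
grasp_force: 30.0
```

>>> {"name": "arm_command", "arguments": {
  "series": [
    {"linear": [0,0,0.002],"turn": 0},
    {"linear": [0,0,0.002],"turn": 0},
    {"linear": [0,0,0],"turn": 0},
    {"linear": [0,0,0],"turn": 0}
  ]
}}

```text
t: 9.95
ee_pos: [478.3, -271.7, 127.6]
orientation: [0.117, -3.139, -0.0]
ft_force: [0.3, 0.6, -3.4]
width: 25.5
grasp_force: 30.0
```

>>> {"name": "arm_command", "arguments": {
  "series": [
    {"linear": [0,0,0.002],"turn": 0},
    {"linear": [0,0,0.001],"turn": 0},
    {"linear": [0,0,0],"turn": 0}
  ]
}}

```text
t: 10.25
ee_pos: [479.0, -272.1, 126.2]
orientation: [-0.117, 3.138, -0.002]
ft_force: [-3.6, 0.4, 11.6]
width: 25.6
grasp_force: 30.0
```

>>> {"name": "arm_command", "arguments": {
  "series": [
    {"linear": [0,0,0.001],"turn": 0},
    {"linear": [0,0,0.001],"turn": 0},
    {"linear": [0,0,0],"turn": 0}
  ]
}}

```text
t: 10.55
ee_pos: [479.8, -273.0, 125.8]
orientation: [-0.117, 3.136, -0.005]
ft_force: [-6.2, 1.1, 24.5]
width: 25.5
grasp_force: 30.0
```

Touchdown came at TCP z 126, as predicted. I ease the pressure and push towards +x to rotate the bottle upright about its lower edge.

>>> {"name": "arm_command", "arguments": {
  "series": [
    {"linear": [-0.003,0,-0.001],"turn": 0},
    {"linear": [-0.004,0,-0.0005],"turn": 0},
    {"linear": [-0.004,0,0],"turn": 0},
    {"linear": [-0.004,0,0],"turn": 0},
    {"linear": [0,0,0],"turn": 0}
  ]
}}

```text
t: 11.05
ee_pos: [495.3, -271.8, 126.7]
orientation: [-0.117, 3.135, -0.004]
ft_force: [-2.8, 0.8, 17.2]
width: 25.6
grasp_force: 30.0
```

```bash
python3 - <<'E'
from h import *
from workcell import ctrl
i=ctrl.get_image('scene');o=ctrl.get_obs();print(o['t'],o['ee_pos'],o['ft_force'],o['moment'])
P=np.array(o['ee_pos'])+np.r_[5*c_['X'],-8]
for d in (0,10,18,25): print(d,tilt(i,P,np.radians(d)).round(1).tolist())
a=i['frame'][240:330,190:290];cv2.imwrite('pics/s4.png',cv2.resize(a,None,fx=6,fy=6,interpolation=cv2.INTER_CUBIC))
E
```

```text
11.1 [ 495.15478811 -271.74840842  126.70456584] [-3.50617452  0.09326701 17.11536792] [ 0.04479165  0.53371624 -0.03892143]
0 [[220.6, 261.0], [223.9, 273.6], [227.6, 287.3]]
10 [[219.6, 259.0], [224.8, 275.5], [230.5, 293.4]]
18 [[218.9, 257.6], [225.5, 276.7], [232.8, 297.8]]
25 [[218.3, 256.6], [226.1, 277.7], [234.6, 301.2]]
```

View pics/s4.png

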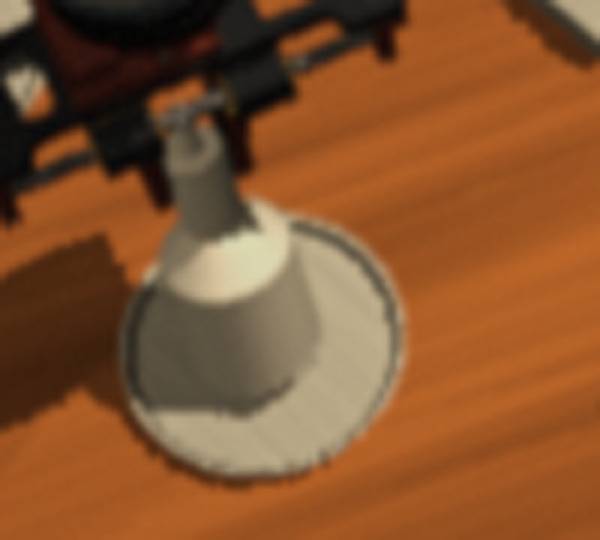

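The bottle is sliding (Fx/Fz ≈ 0.2) rather than rotating, and still leans about 25° with its lower edge on the dish floor at TCP z 126.7. Its centre of mass lies inside that edge, so it will right itself if the jaws open slightly. I unload the pressure, shift back 7 mm, then open a hair so the cap stays guided.

>>> {"name": "arm_command", "arguments": {
  "series": [
    {"linear": [0.004,0,-0.001],"turn": 0},
    {"linear": [0.003,0,-0.0005],"turn": 0},
    {"linear": [0,0,0],"turn": 0},
    {"linear": [0,0,0],"turn": 0}
  ]
}}

```text
t: 11.5
ee_pos: [487.4, -271.7, 126.6]
orientation: [-0.116, 3.137, -0.002]
ft_force: [2.1, -0.4, 7.7]
width: 25.3
grasp_force: 30.0
```

>>> {"name": "arm_command", "arguments": {
  "series": [
    {"linear": [0,0,-0.0005],"turn": 0},
    {"linear": [0,0,0],"turn": 0},
    {"linear": [0,0,0],"turn": 0},
    {"linear": [0,0,0],"turn": 0},
    {"linear": [0,0,0],"turn": 0}
  ],
  "jaw": -0.37
}}

```text
t: 12.0
ee_pos: [486.1, -271.0, 125.9]
orientation: [0.116, -3.139, -0.001]
ft_force: [0.1, -0.2, -0.3]
width: 27.8
grasp_force: 0.0
```

```bash
python3 - <<'E'
from h import *
from workcell import ctrl
i=ctrl.get_image('scene');o=ctrl.get_obs();print(o['t'],o['ee_pos'],o['ft_force'],o['width'],o['grasp_force'])
print(proj(i,[[533,-267,151],[533,-267,83],[533,-267,3],[545,-267,3]]).round(1))
a=i['frame'][240:330,190:290];cv2.imwrite('pics/s5.png',cv2.resize(a,None,fx=6,fy=6,interpolation=cv2.INTER_CUBIC))
E
```

```text
12.05 [ 486.20622922 -271.01878074  126.00532303] [-0.4759894  -0.07719796  0.24514141] 27.932974237025277 0.0
[[227.1 272.6]
 [230.2 284.9]
 [233.6 298.1]
 [235.2 302.2]]
```

View pics/s5.png

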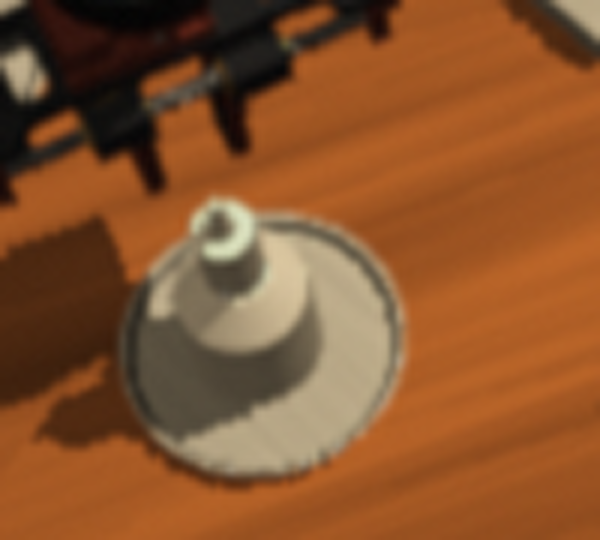

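The picture shows the bottle upright and free in the dish: cap at (222,225), body inside the rim, and both fingers clear of it. I retreat, rise and close the jaws.

>>> {"name": "arm_command", "arguments": {
  "series": [
    {"linear": [0.015,0,0],"turn": 0},
    {"linear": [0.015,0,0],"turn": 0},
    {"linear": [0,0,-0.04],"turn": 0},
    {"linear": [0,0,-0.045],"turn": 0},
    {"linear": [0,0,-0.045],"turn": 0},
    {"linear": [0,0,-0.045],"turn": 0},
    {"linear": [0,0,-0.045],"turn": 0},
    {"linear": [0,0,-0.045],"turn": 0},
    {"linear": [0,0,-0.04],"turn": 0},
    {"linear": [0,0,0],"turn": 0}
  ],
  "jaw": -1
}}

```text
t: 13.05
ee_pos: [456.9, -274.5, 437.0]
orientation: [-0.115, 3.131, -0.009]
ft_force: [-0.7, -1.0, 0.2]
width: 0.1
grasp_force: 0.0
```

```bash
python3 - <<'E'
from h import *
from workcell import ctrl
i=ctrl.get_image('scene');np.savez('s6.npz',**i);o=ctrl.get_obs();print(o['t'],o['ee_pos'],o['width'],go(o,W(110,4,425)))
a=np.radians(np.arange(75,206,10));T=np.c_[17+75*np.cos(a)+10,222+75*np.sin(a)+19];print(T.round().tolist());print(np.diff(T,axis=0).round(1).tolist())
# upright check: cap-top ring vs body in this frame
f=cv2.cvtColor(i['frame'],cv2.COLOR_BGR2HSV)
cv2.imwrite('pics/s6.png',cv2.resize(i['frame'][240:330,190:290],None,fx=6,fy=6,interpolation=cv2.INTER_CUBIC))
E
```

```text
13.1 [ 456.04055931 -273.89974801  433.69590919] 0.5216089527492652 (array([-269.3,  451.4,    8.4]), 'turn', np.float64(0.002), 'tool z', array([ 0.004, -0.003, -1.   ]))
[[46.0, 313.0], [34.0, 316.0], [20.0, 316.0], [8.0, 313.0], [-5.0, 309.0], [-16.0, 302.0], [-26.0, 294.0], [-34.0, 284.0], [-41.0, 273.0], [-45.0, 260.0], [-48.0, 248.0], [-48.0, 234.0], [-45.0, 222.0], [-41.0, 209.0]]
[[-12.9, 2.3], [-13.1, 0.0], [-12.9, -2.3], [-12.3, -4.5], [-11.3, -6.5], [-10.0, -8.4], [-8.4, -10.0], [-6.5, -11.3], [-4.5, -12.3], [-2.3, -12.9], [0.0, -13.1], [2.3, -12.9], [4.5, -12.3]]
```

>>> {"name": "arm_command", "arguments": {
  "series": [
    {"linear": [-0.01,0.017,0],"turn": 0},
    {"linear": [-0.02,0.034,0],"turn": 0},
    {"linear": [-0.02,0.034,0],"turn": 0},
    {"linear": [-0.02,0.034,0],"turn": 0},
    {"linear": [-0.02,0.034,0],"turn": 0},
    {"linear": [-0.02,0.034,0],"turn": 0},
    {"linear": [-0.02,0.034,0],"turn": 0},
    {"linear": [-0.02,0.034,0],"turn": 0}
  ]
}}

```text
t: 13.9
ee_pos: [586.2, -6.8, 428.8]
orientation: [0.116, -3.136, -0.0]
ft_force: [0.5, -0.2, 0.5]
width: 0.5
grasp_force: 0.0
```

>>> {"name": "arm_command", "arguments": {
  "series": [
    {"linear": [-0.02,0.034,0],"turn": 0},
    {"linear": [-0.02,0.034,0],"turn": 0},
    {"linear": [-0.02,0.034,0],"turn": 0},
    {"linear": [-0.02,0.034,0],"turn": 0},
    {"linear": [-0.02,0.034,0],"turn": 0},
    {"linear": [-0.02,0.034,0],"turn": 0},
    {"linear": [-0.019,0.026,0],"turn": 0},
    {"linear": [0,0,0],"turn": 0},
    {"linear": [0,0,0],"turn": 0}
  ]
}}

```text
t: 14.8
ee_pos: [707.9, 231.4, 428.3]
orientation: [0.117, -3.135, 0.002]
ft_force: [0.8, 0.4, 0.3]
width: 0.6
grasp_force: 0.0
```

```bash
python3 - <<'E'
from h import *
from workcell import ctrl
o=ctrl.get_obs();print(o['t'],o['ee_pos'],go(o,W(110,4,313)),go(o,W(46,4,313)))
E
```

```text
14.8 [707.89640001 231.35102941 428.29357131] (array([ 18.6, -33.8, 115.4]), 'turn', np.float64(0.003), 'tool z', array([-0.004, -0.002, -1.   ])) (array([ 82.6, -33.6, 115.7]), 'turn', np.float64(0.003), 'tool z', array([-0.004, -0.002, -1.   ]))
```

View pics/s6.png

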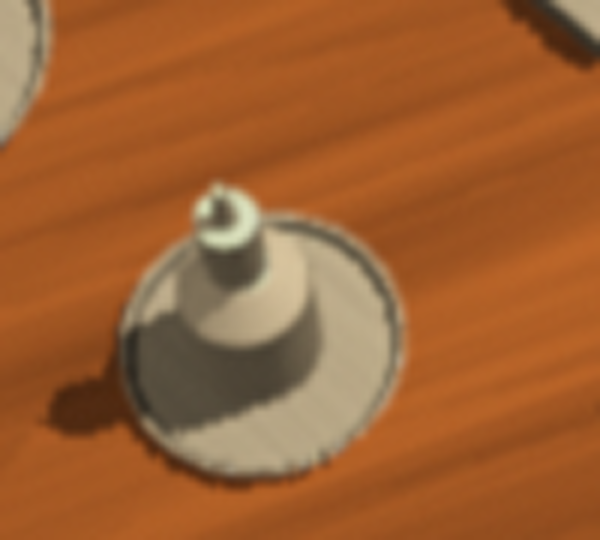

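The picture shows the bottle settled and upright near the dish centre: nozzle tip at (217,190) in the crop, where a centred one would be at (222,195). Now I go down behind the flap.

>>> {"name": "arm_command", "arguments": {
  "series": [
    {"linear": [0.01,-0.017,0],"turn": 0},
    {"linear": [0.008,-0.017,0],"turn": 0},
    {"linear": [0,0,0.03],"turn": 0},
    {"linear": [0,0,0.035],"turn": 0},
    {"linear": [0,0,0.03],"turn": 0},
    {"linear": [0,0,0.02],"turn": 0},
    {"linear": [0,0,0],"turn": 0}
  ]
}}

```text
t: 15.5
ee_pos: [690.7, 194.1, 312.1]
orientation: [0.114, -3.132, 0.003]
ft_force: [-1.0, 0.1, 0.1]
width: 0.4
grasp_force: 0.0
```

>>> {"name": "arm_command", "arguments": {
  "series": [
    {"linear": [0.013,0,0],"turn": 0},
    {"linear": [0.013,0,0],"turn": 0},
    {"linear": [0.013,0,0],"turn": 0},
    {"linear": [0.013,0,0],"turn": 0},
    {"linear": [0.012,0,0],"turn": 0},
    {"linear": [0.012,0,0],"turn": 0},
    {"linear": [0.012,0,0],"turn": 0},
    {"linear": [0.013,0,0.002],"turn": 0},
    {"linear": [0.012,0,0.0045],"turn": 0},
    {"linear": [0,0,0],"turn": 0}
  ]
}}

```text
t: 16.5
ee_pos: [578.9, 187.9, 309.6]
orientation: [0.117, -3.138, 0.0]
ft_force: [0.4, -0.3, 0.2]
width: 0.8
grasp_force: 0.0
```

```bash
python3 - <<'E'
from h import *
from workcell import ctrl
o=ctrl.get_obs();P=np.array(o['ee_pos']);print(o['t'],P,o['ft_force'],(P[:2]-c_['O'])@c_['X'],(P[:2]-c_['O'])@c_['v'])
E
```

```text
16.5 [578.90906463 187.91001429 309.59073629] [ 0.41159516 -0.31883961  0.23562032] -2.7780819629417595 3.978493628740928
```

>>> {"name": "arm_command", "arguments": {
  "series": [
    {"linear": [0.013,0,0.0075],"turn": 0},
    {"linear": [0.01,0,0.0085],"turn": 0},
    {"linear": [0.0085,0,0.01],"turn": 0},
    {"linear": [0.0065,0,0.0115],"turn": 0},
    {"linear": [0.0045,0,0.0125],"turn": 0},
    {"linear": [0.0025,0,0.013],"turn": 0},
    {"linear": [0,0,0.013],"turn": 0},
    {"linear": [0,0,0.01],"turn": 0},
    {"linear": [0,0,0],"turn": 0}
  ]
}}

```text
t: 17.4
ee_pos: [534.9, 184.5, 221.7]
orientation: [0.116, -3.136, 0.001]
ft_force: [0.3, -0.4, 0.3]
width: 0.4
grasp_force: 0.0
```

```bash
python3 - <<'E'
from h import *
from workcell import ctrl
i=ctrl.get_image('top');j=ctrl.get_image('scene')
o=ctrl.get_obs();P=np.array(o['ee_pos']);print(o['t'],P,o['ft_force'],(P[:2]-c_['O'])@c_['X'],(P[:2]-c_['O'])@c_['v'])
a=cv2.resize(i['frame'][160:280,160:310],(400,320));b=cv2.resize(j['frame'][130:290,310:490],(394,350))[:320]
cv2.imwrite('pics/s7.png',np.hstack([a,b]))
E
```

```text
17.5 [535.71247171 184.77413852 223.26691718] [-0.59320045 -0.62683408 -0.01116424] -46.088343798564615 3.9544760528963314
```

View pics/s7.png

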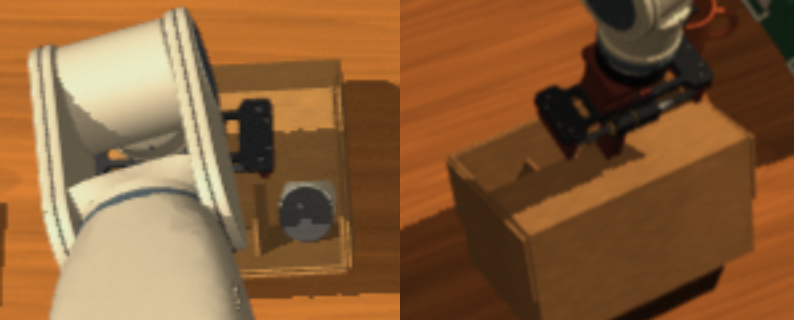

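The flap now lies over the back row and is almost shut. I press it down until the force rises.

>>> {"name": "arm_command", "arguments": {
  "series": [
    {"linear": [0,0,0.003],"turn": 0},
    {"linear": [0,0,0.002],"turn": 0},
    {"linear": [0,0,0],"turn": 0},
    {"linear": [0,0,0],"turn": 0}
  ]
}}

```text
t: 17.9
ee_pos: [536.2, 184.9, 219.4]
orientation: [-0.116, 3.138, 0.001]
ft_force: [-0.4, -1.0, 3.5]
width: 0.9
grasp_force: 1.7
```

>>> {"name": "arm_command", "arguments": {
  "series": [
    {"linear": [0,0,0.002],"turn": 0},
    {"linear": [0,0,0.001],"turn": 0},
    {"linear": [0,0,0],"turn": 0},
    {"linear": [0,0,0],"turn": 0}
  ]
}}

```text
t: 18.3
ee_pos: [536.5, 185.0, 218.6]
orientation: [-0.117, 3.137, 0.001]
ft_force: [-5.7, -2.5, 21.8]
width: 0.3
grasp_force: 11.2
```

There is a firm stop at 22 N with the tips at z 199.6, and the shut plane plus the card is about 199. The flap is shut, so I lift away and check.

>>> {"name": "arm_command", "arguments": {
  "series": [
    {"linear": [0,0,-0.01],"turn": 0},
    {"linear": [0,0,-0.03],"turn": 0},
    {"linear": [0,0,-0.04],"turn": 0},
    {"linear": [0,0,-0.04],"turn": 0},
    {"linear": [0,0,-0.04],"turn": 0},
    {"linear": [0.03,0,-0.03],"turn": 0},
    {"linear": [0.03,0,0],"turn": 0},
    {"linear": [0,0,0],"turn": 0},
    {"linear": [0,0,0],"turn": 0}
  ]
}}

```text
t: 19.2
ee_pos: [475.6, 180.3, 405.8]
orientation: [-0.117, 3.139, 0.0]
ft_force: [0.6, -0.6, 0.7]
width: 0.3
grasp_force: 0.0
```

```bash
python3 - <<'E'
from h import *
from workcell import ctrl
i=ctrl.get_image('scene');o=ctrl.get_obs();print(o['t'],o['ee_pos'],o['ft_force'])
for th in (0,.12,.3):
    a=np.radians(205)-th;print(th,proj(i,[W(17+92*np.cos(a),y,222+92*np.sin(a)) for y in (140,-132)]).round(1).tolist())
a=cv2.resize(i['frame'][150:290,320:490],(480,396));b=cv2.resize(i['frame'][240:330,190:290],(300,270))
im=np.zeros((396,790,3),'uint8');im[:,:480]=a;im[:270,490:]=b;cv2.imwrite('pics/s8.png',im)
E
```

```text
19.25 [476.01983374 180.38153407 405.48467772] [ 0.42809634 -0.23266281  0.58406489]
0 [[446.2, 175.7], [350.2, 217.9]]
0.12 [[446.1, 172.1], [349.6, 214.4]]
0.3 [[446.6, 167.2], [349.3, 209.7]]
```

View pics/s8.png

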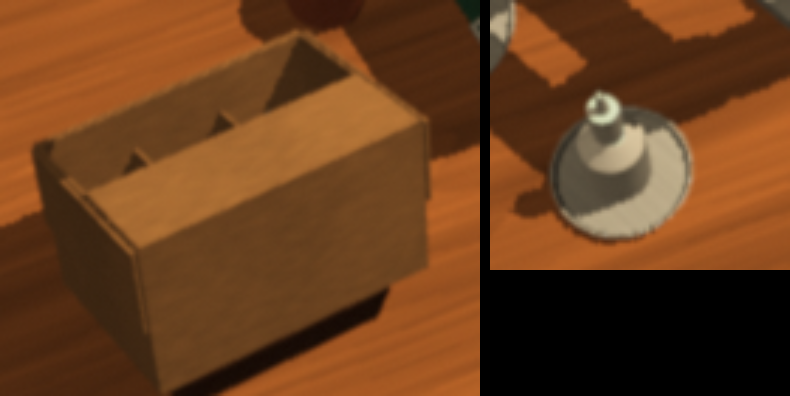

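The flap's free edge runs from (444,176.5) to (352,218). That matches the shut prediction of (446,176) to (350,218), and the bottle is still upright in the dish. I hand the job in.

```bash
python3 -c "
from workcell import ctrl
print(ctrl.close_job())"
```

```text
the job is handed in; nothing more can be done
None
```

I handed the job in with the nozzle bottle standing upright and released in the small drip dish and the carton's back flap folded shut; the hand-in call returned no verdict.

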